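# Gauge a specimen tube on the bench comparator

### The arm

A 6-joint arm with a two-finger parallel gripper is mounted at the origin on a cart in front of the work surface, level with it; the furniture and walls round the work are solid. World frame = base frame: x ahead of the robot, y to its left, z up, the work surface at z = 0. Lengths are in m, angles in degrees, forces in N, time in s.
With the tool pointing down it reaches from about 0.325 to 0.75 m from the base axis. Payload 7.6 kg.
Tool frame: the origin (TCP) lies at the very end of the fingers, on their centre line; the grasp point (between the pads) lies 19 mm behind it; z points along the fingers, y is the line along which they close (so a half turn about z gives the same grasp; the last joint's range is limited). The gripper opens to 85 mm and grips with 20 to 120 N. Pads are 22 mm wide; open, the fingers measure 114 mm over their backs; the gripper's body (76 mm by 85 mm) begins 54 mm behind the grasp point. The pads swing forward as they close: fully open they stand 13 mm farther back than shut.
Start: joints at [70.571, 2.991, 80.254, -0, 96.75, -4.028], TCP at [0.139, 0.506, 0.209] pointing down, gripper open.
Joint ranges: [-166.34, 166.34], [-52.06, 124.39], [6.96, 135.62], [-60.46, 240.46], [14.63, 156.25], [-167.68, 167.68]. Speed limits (degrees/s): [147.25, 147.25, 172.46, 180, 180, 180].

### API

Orientations are given as [roll, pitch, yaw] about the fixed x, y, z axes, in that order (R = Rz(yaw) Ry(pitch) Rx(roll)).
In Python, from plant import bot, optics gives the robot as it stands.
- The arm moves only by the tool apply_moves, never from a script. Its argument "plan" is one flat list of numbers, 5 for each row, row after row: the closure, from 0 (fully open) to 1 (shut), then the shift along the tool's x, y, z each as a share of 30 cm, from -1 to 1, then the turn about the tool's z as a share of 360 degrees, from -1 to 1. A call has 1 to 12 rows; each row is the pose to reach, as a shift and turn from the pose commanded when the call began, along the tool's axes at that moment, turning the shorter way round; what a row does not reach only later rows make up. A row lasts 1/10 s, in which the tool goes at most 50 mm and 8.59 degrees, less where a joint would pass 70% of its speed; a pose out of reach is approached as far as the arm can. A call with a number of a shift or a turn outside -1 to 1 is refused whole. A call with a gripper value outside its range is refused whole. The fingers move at their own pace and stop on an object; "force" is the grip in N (left out, the last holds). Time passes only in rows, so rows that repeat a pose let the fingers close. It gives the time, the measured TCP pose, the force, the opening and the grip force at its end, in the units of the state.
- bot.read_state(): the state, without advancing time (a new reading comes with each control period).
- optics.grab_frame(name): name is "scene" or "top" or "wrist"; returns a dict with "img" (420x560x3 uint8, red, green, blue), "z_map" (420x560 float32, m along the optical axis (not along the pixel's ray), 0 where there is no reading), "fov_y" (degrees; the focal length in pixels is half the picture's height over the tangent of half this angle, whatever the lens; pixels are square), "cx", "cy" (the principal point, pixels), "R" (3x3) and "t" (3): a world point X has camera coordinates R X + t. Camera axes: x right, y down, z forward; pixel columns grow to the right and rows downward; lengths in m; the calibration is good to about 2 mm. A picture is of the moment at which its call begins.
- bot.hand_in(): hands the job in; it is judged then, once.
The state is a dict: "clock": time; "qpos": joint angles; "joint_velocities": joint speeds; "joint_torque": joint torques, N m; "position": TCP position; "orientation": TCP orientation; "force": force on the tool from outside, world axes, zero at the start; "ft_torque": the same for the moment, N m; "grip_width": finger opening in m; "grasp_force": force on a finger pad.
Only numpy, scipy, OpenCV 4.12 (cv2) and the standard library are available. Lean on these libraries where they do the work, as an engineer would, in place of code of your own. Each camera call takes 0.05 s, during which the arm holds its last target. There are 200 camera calls.

### The job

Gauge the specimen tube that lies on the bench: lay it gently across the near end of the comparator's stage, let go, and with closed fingers push its side so that it rolls along between the rails, under both prongs of the sprung fork and over their hump, until the fork drops behind it and it comes up against the back stop. Press it home there by feel, with a light, steady push of about 6 N for a second and never as much as 10 N, since the glass is thin. Leave it lying square against the stop under the fork, and do not disturb the vials, the dropper bottle or the tape roll.

Things in the scene. Friction and masses are not known exactly. Their poses are not given: they have to be found in the camera images.
- tube_mid (a point): Centre of the specimen tube: closed amber-glass tube with white screw cap and paper label, a plain cylinder 25 mm in diameter, 100 mm long, about 45 g, lying on its side on the bench (centre 12.5 mm up). Its own y axis is the cylinder's axis; x and z turn with it as it rolls. It rolls freely when touched.
- gauge: Bench comparator, grey base 256 x 140 mm, fixed. Origin on the bench, 120 mm from its near edge; x runs along the stage from the loading end to the head, z up. Steel stage top at z = 25 mm, x = -112 to 58 mm; side rails 9.5 mm above it, inner faces at y = +-53 mm; lip 3 mm high at x = -114 mm. At the far end sits the measuring head (up to z = 73 mm, its pointer and scale plate to 135 mm).
- loading_place (a point): Point on the stage top in the middle of the loading end (gauge x = -60 mm), where the tube is to be laid along the gauge's y, its centre then 12.5 mm above this point. Axes as the gauge's. The measuring head is clamped at a setting that differs each time and is not measured: its back stop (two pads 28 mm either side of the middle) stands 103 to 127 mm beyond this point.
- feeler (a joint): Angle (rad) of the head's sprung fork: 0 empty. Two prongs 36 mm either side of the middle (65 mm clear between for closed fingers), upturned tips 51 mm nearer than the stop pads. A push of 2 to 6 N takes the tube under their hump (0.11 or more, 13 mm short of home); then they drop to about 0.06 and hold it on the stop. Past that, force climbs 5 to 20 N per mm.
- tape_roll: Masking tape roll lying on the bench, 68 mm across, 19 mm high; bystander. Origin under its centre. It and the tube lie on opposite sides of the gauge, either way round.
- vial_dark_cap: Small standing vial with a black cap, 23 mm across, 52 mm high, beyond the gauge on its left; bystander. Origin under its centre.
- vial_white_cap: Small standing vial with a white cap, 23 mm across, 52 mm high, near the other; bystander. Origin under its centre.
- dropper: Standing amber dropper bottle, 52 mm across, 140 mm high, beyond the gauge on its left; bystander. Origin under its centre.
There are look-alikes about, which are no part of the job. What is shaped like the part that bears tube_mid but blue or yellow is not meant.

How it is judged:
By the outcome, as a careful person would: the job done as asked, in the order asked, and still so for the second after the job is handed in, with the robot touching nothing.
It also fails if it takes over 72 s, if anything falls off the work surface, if the arm or the gripper's body presses on something with over 40 N, if the wrist force passes 120 N, or if a joint passes its speed limit or range.

## Working session

There is one attempt and no reset: what is moved stays moved. The work goes in short steps, Python scripts to look and compute and a tool call to move; the robot and the scene stay as the last step left them, time stands still between calls to the robot, and variables do not carry over. Pictures are saved under pics/ and viewed, at most 10 in all, crops included, and the job is handed in when it is done.

Besides the shell and the picture viewer there is one more tool, called after "Emit:" by a JSON object that holds its "name" and its "arguments", one argument or row to a line. apply_moves: Moves the arm, as the interface text tells. Its arguments: {"type":"object","properties":{"plan":{"type":"array","items":{"type":"number"}},"force":{"type":"number"}},"required":["plan"]}

```bash
mkdir -p pics; ls; python3 - <<'E'
from plant import bot, optics
import cv2,numpy as np
for n in ["scene","top"]:
    f=optics.grab_frame(n); cv2.imwrite(f"pics/{n}0.png",f["img"][:,:,::-1]); np.savez(f"{n}0.npz",**f)
    print(n,f["fov_y"],f["cx"],f["cy"],-f["R"].T@f["t"])
print(bot.read_state())
E
```

```text
pics
scene 50.49489823971469 279.8635067379328 210.36848799572172 [0.05594216 0.25581703 0.79888949]
top 45.23336106600317 275.62226050096916 218.45831406475034 [ 0.52285392 -0.00885007  1.12155908]
{'clock': 0.1, 'qpos': array([ 7.05722380e+01,  3.02354663e+00,  8.03066039e+01,  8.31304222e-04,
        9.67500759e+01, -4.02663558e+00]), 'joint_velocities': array([-0.04764751, -0.0837562 , -0.08991064, -0.00231081,  0.03471874,
       -0.07736042]), 'joint_torque': array([ 1.13243528e-03, -3.82577634e+01, -3.60990179e+01, -3.92380093e-05,
        4.68675644e-03,  2.39198783e-05]), 'position': array([0.13928983, 0.50587519, 0.20816252]), 'orientation': array([-1.79920030e+02, -6.45715591e-03,  1.64598966e+02]), 'force': array([-0.0501211 , -0.02727398,  0.23604916]), 'ft_torque': array([ 0.01355255, -0.00859727, -0.01543756]), 'grasp_force': 0.0, 'grip_width': 0.0854009638530431}
```

View pics/top0.png

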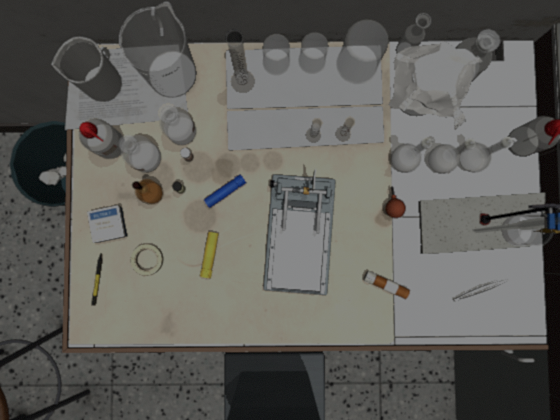

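View pics/scene0.png

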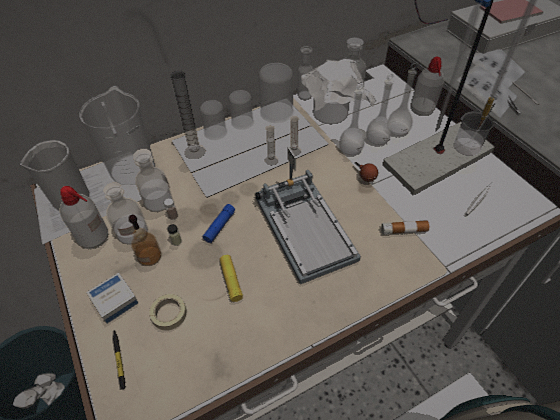

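The top view shows the amber tube at about (386,284), right of the gauge, whose loading end is at the bottom (rows 175–293, cols 265–335). The tape roll is at (147,259), with the vials and dropper at the upper left; the blue and yellow tubes are look-alikes.

```bash
cat > h.py <<'E'
import numpy as np, cv2
def cloud(f):
    h,w=f["z_map"].shape; F=h/2/np.tan(np.radians(f["fov_y"]/2))
    v,u=np.mgrid[:h,:w]; z=f["z_map"]
    c=np.stack([(u-f["cx"])/F*z,(v-f["cy"])/F*z,z],-1)
    return (c-f["t"])@f["R"]
def pix(f,X):
    F=f["z_map"].shape[0]/2/np.tan(np.radians(f["fov_y"]/2))
    c=np.atleast_2d(X)@f["R"].T+f["t"]; return c[:,:2]/c[:,2:]*F+[float(f["cx"]),float(f["cy"])]
def rect(P):
    (c,s,a)=cv2.minAreaRect((P[:,:2]*1000).astype(np.float32)); return c,s,a
E
python3 - <<'E'
from h import *
np.set_printoptions(precision=4,suppress=True)
for n in ["top","scene"]:
    f=dict(np.load(n+"0.npz")); P=cloud(f)
    ok=(f["z_map"]>0)
    X,Y,Z=P[...,0],P[...,1],P[...,2]
    t=ok&(X>.3)&(X<.46)&(Y<-.17)&(Y>-.34)&(Z>.006)&(Z<.04)
    Q=P[t]; print(n,"tube",len(Q),rect(Q),"ztop",np.percentile(Q[:,2],[50,98]),"mean",Q.mean(0))
    b=ok&(X>.3)&(X<.46)&(Y<-.17)&(Y>-.34)&(Z<.006); print(" bench z",np.median(P[b][:,2]))
    g=ok&(X>.3)&(X<.68)&(Y<.06)&(Y>-.17)&(Z>.008); Q=P[g]; print(" gauge",rect(Q))
    s=g&(abs(Z-.025)<.004);Q=P[s];print(" stage",rect(Q),np.median(Q[:,2]))
    r=g&(abs(Z-.0345)<.003);Q=P[r];print(" rails",len(Q),rect(Q))
E
```

```text
top tube 358 ((418.8075866699219, -224.52032470703125), (84.96261596679688, 139.7801055908203), 43.51958084106445) ztop [0.0218 0.0275] mean [ 0.4449 -0.26    0.0211]
 bench z -0.002366721878833455
 gauge ((557.0875244140625, -39.018775939941406), (196.35264587402344, 245.39501953125), 89.89562225341797)
 stage ((561.9332885742188, -58.833831787109375), (138.69537353515625, 246.48854064941406), 84.98993682861328) 0.024200227707700514
 rails 705 ((560.4387817382812, -57.137229919433594), (130.11000061035156, 241.4621124267578), 87.6473159790039)
scene tube 401 ((430.2301330566406, -259.61370849609375), (89.33895111083984, 81.63216400146484), 19.5257625579834) ztop [0.0224 0.0285] mean [ 0.4433 -0.2554  0.0213]
 bench z -0.0036289370638536212
 gauge ((561.19287109375, -29.93927001953125), (199.18551635742188, 245.20574951171875), 85.07008361816406)
 stage ((556.7900390625, -29.41033935546875), (198.2084503173828, 235.81112670898438), 85.04369354248047) 0.026240423668276735
 rails 651 ((555.506103515625, -53.43324279785156), (136.7294158935547, 233.244140625), 84.898681640625)
```

```bash
python3 - <<'E'
from h import *
np.set_printoptions(precision=4,suppress=True)
for n,seed,gs in [("top",(386,284),(298,262)),("scene",(405,228),(320,240))]:
    f=dict(np.load(n+"0.npz")); P=cloud(f)
    print(n,"seed",P[seed[1],seed[0]],P[gs[1],gs[0]])
    m=((P[...,2]>.007)&(P[...,2]<.2)&(f["z_map"]>0)).astype(np.uint8)
    _,L=cv2.connectedComponents(m,connectivity=4)
    Q=P[L==L[seed[1],seed[0]]]; print(" tube",len(Q),rect(Q),"z",np.percentile(Q[:,2],[50,98]))
    C=Q[Q[:,2]>.015]; d=np.linalg.svd(C[:,:2]-C[:,:2].mean(0))[2][0]; print("  axis deg",np.degrees(np.arctan2(d[1],d[0])))
    G=L==L[gs[1],gs[0]]; Q=P[G]; print(" gauge",len(Q),rect(Q))
    Q=P[G&(P[...,2]<.06)]; print(" gauge low",rect(Q))
    s=cv2.morphologyEx((G&(abs(P[...,2]-.025)<.004)).astype(np.uint8),cv2.MORPH_OPEN,np.ones((5,5)))
    Q=P[s>0]; print(" stage",len(Q),rect(Q),np.median(Q[:,2]))
    # bench near
    for (x,y) in [seed,gs]:
        b=P[y-40:y+40,x-40:x+40].reshape(-1,3); b=b[abs(b[:,2])<.008]; print(" bench",np.median(b[:,2]) if len(b) else None)
f=dict(np.load("top0.npz"))["img"][165:305,255:425]
cv2.imwrite("pics/c.png",cv2.resize(f,None,fx=4,fy=4,interpolation=cv2.INTER_CUBIC)[:,:,::-1])
E
```

```text
top seed [ 0.4553 -0.2459  0.0227] [ 0.5044 -0.0558  0.026 ]
 tube 536 ((453.6156311035156, -248.41441345214844), (100.8106918334961, 25.34387969970703), 65.4908447265625) z [0.0218 0.028 ]
  axis deg 65.38531737329284
 gauge 7464 ((565.8436889648438, -57.991180419921875), (143.0383758544922, 256.29412841796875), 84.91259765625)
 gauge low ((565.8436889648438, -57.991180419921875), (143.0383758544922, 256.29412841796875), 84.91259765625)
 stage 1995 ((529.6793212890625, -56.7329216003418), (106.09585571289062, 173.20669555664062), 84.58431243896484) 0.024400843017209305
 bench -0.0022370803868173544
 bench -0.0007843828013497246
scene seed [ 0.4472 -0.2453  0.0203] [ 0.5055 -0.0648  0.0267]
 tube 529 ((451.5689392089844, -248.2142791748047), (100.24020385742188, 26.12908935546875), 66.32884979248047) z [0.0231 0.0285]
  axis deg 65.04508067662907
 gauge 53967 ((724.828369140625, -208.41845703125), (1467.7652587890625, 586.5946044921875), 89.90579223632812)
 gauge low ((724.3759765625, -45.3106689453125), (585.3718872070312, 1140.5140380859375), 0.01096467673778534)
 stage 2599 ((558.2763061523438, -57.84806823730469), (231.10684204101562, 116.04682922363281), 1.536315679550171) 0.02649403284232481
 bench 0.0001645394019493436
 bench 0.0016443563764561432
```

View pics/c.png

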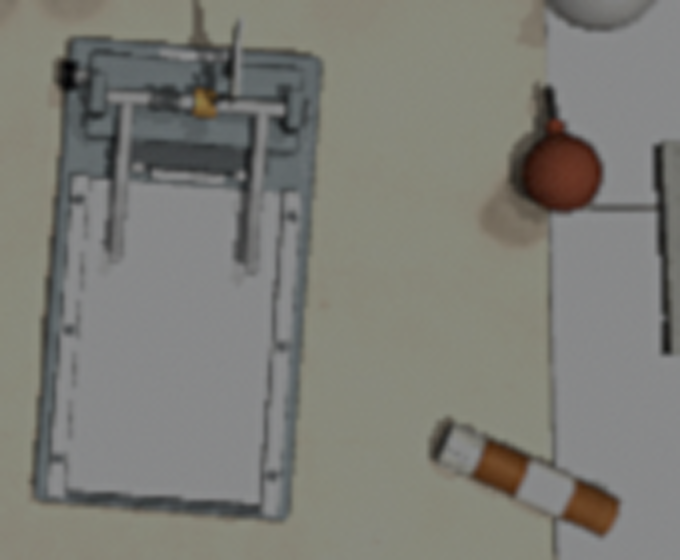

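The crop shows the gauge with its fork tips at about (115,262) and (245,268) in the enlarged crop, and the tube with its cap at (440,440). The sizes check out: 100.8×25 mm for the tube and 256×143 mm for the gauge. The tube centre is about (0.4526, −0.2483) with its axis at 65.4°. The gauge origin is about (0.5575, −0.058) with yaw −5.1°.

Emit:
{"name": "apply_moves", "arguments": {
  "plan": [0,-0.9,-0.6,-0.14,0.12,0,-0.9,-0.6,-0.14,0.12,0,-0.9,-0.6,-0.14,0.12,0,-0.9,-0.6,-0.14,0.12,0,-0.9,-0.6,-0.14,0.12,0,-0.9,-0.6,-0.14,0.12,0,-0.9,-0.6,-0.14,0.12,0,-0.9,-0.6,-0.14,0.12],
  "force": 20
}}

```text
clock: 0.9
position: [0.3537, 0.2586, 0.2511]
orientation: [180.0, 0.0, 121.1]
force: [-0.1, 0.3, 0.4]
grip_width: 0.0854
grasp_force: 0.0
```

```bash
cat > mv.py <<'E'
import sys,numpy as np
from plant import bot
from scipy.spatial.transform import Rotation as Ro
def shares(*targets):
    s=bot.read_state(); R=Ro.from_euler('xyz',s["orientation"],degrees=True).as_matrix()
    print("now",s["clock"],np.round(s["position"],4),np.round(s["orientation"],2),"F",np.round(s["force"],2),"w",round(s["grip_width"],4),"gf",s["grasp_force"])
    for x,y,z,psi in targets:
        d=R.T@(np.array([x,y,z])-s["position"]); t=(s["orientation"][2]-psi+180)%360-180
        print(np.round(d/.3,4),round(t/360,5),"rows",round(max(np.linalg.norm(d)/.05,abs(t)/8.59),1))
if __name__=="__main__":
    a=list(map(float,sys.argv[1:])); shares(*[a[i:i+4] for i in range(0,len(a),4)])
E
python3 mv.py 0.45 0.0 0.25 95
```

```text
now 0.9 [0.3537 0.2586 0.2511] [1.7998e+02 4.0000e-02 1.2112e+02] F [-0.11  0.29  0.37] w 0.0854 gf 0.0
[-0.9039 -0.1708  0.0042] 0.07256 rows 5.5
```

Emit:
{"name": "apply_moves", "arguments": {
  "plan": [0,-0.9,-0.17,0,0.0725,0,-0.9,-0.17,0,0.0725,0,-0.9,-0.17,0,0.0725,0,-0.9,-0.17,0,0.0725,0,-0.9,-0.17,0,0.0725,0,-0.9,-0.17,0,0.0725]
}}

```text
clock: 1.5
position: [0.4494, 0.0014, 0.2502]
orientation: [-179.9, 0.0, 95.2]
force: [0.6, 0.7, -0.2]
grip_width: 0.0854
grasp_force: 0.0
```

```bash
python3 mv.py 0.4526 -0.2483 0.17 65.4
```

```text
now 1.5 [0.4494 0.0014 0.2502] [-1.7994e+02  1.0000e-02  9.5170e+01] F [ 0.6   0.66 -0.19] w 0.0854 gf 0.0
[-0.8298 -0.0641  0.2677] 0.08269 rows 5.2
```

Emit:
{"name": "apply_moves", "arguments": {
  "plan": [0,-0.83,-0.064,0.268,0.0827,0,-0.83,-0.064,0.268,0.0827,0,-0.83,-0.064,0.268,0.0827,0,-0.83,-0.064,0.268,0.0827,0,-0.83,-0.064,0.268,0.0827,0,-0.83,-0.064,0.268,0.0827,0,-0.83,-0.064,0.268,0.0827,0,-0.83,-0.064,0.268,0.0827]
}}

```text
clock: 2.3
position: [0.4533, -0.2446, 0.1707]
orientation: [-180.0, -0.0, 65.6]
force: [0.3, 0.4, -0.1]
grip_width: 0.0857
grasp_force: 0.0
```

```bash
cat > look.py <<'E'
from h import *
from plant import optics
def blob(f,zlo,zhi,near,rad):
    P=cloud(f); m=((P[...,2]>zlo)&(P[...,2]<zhi)&(f["z_map"]>0)&(np.hypot(P[...,0]-near[0],P[...,1]-near[1])<rad)).astype(np.uint8)
    n,L,st,_=cv2.connectedComponentsWithStats(m,connectivity=4)
    k=1+np.argmax(st[1:,4]); return P[L==k]
E
python3 - <<'E'
from look import *
f=optics.grab_frame("wrist"); cv2.imwrite("pics/w1.png",f["img"][:,:,::-1])
Q=blob(f,.007,.04,(.4526,-.2483),.08); print(len(Q),rect(Q),np.percentile(Q[:,2],[2,50,98]))
C=Q[Q[:,2]>.015]; d=np.linalg.svd(C[:,:2]-C[:,:2].mean(0),full_matrices=False)[2][0]; print(np.degrees(np.arctan2(d[1],d[0])))
a=C[:,:2]@d; n=np.array([-d[1],d[0]]); b=C[:,:2]@n
am=(a.min()+a.max())/2
# ridge fit: circle cross-section centre
A=np.c_[2*b,2*C[:,2],np.ones(len(b))]; s=np.linalg.lstsq(A,b**2+C[:,2]**2,rcond=None)[0]
print("len",np.ptp(a),"centre",am*d+s[0]*n,"zc",s[1],"r",np.sqrt(s[2]+s[0]**2+s[1]**2))
P=cloud(f); b=P[(abs(P[...,2])<.006)&(f["z_map"]>0)]; print("bench",np.median(b[:,2]))
E
python3 mv.py 0.4526 -0.2483 0.004 65.4
```

```text
2205 ((452.6515808105469, -251.646240234375), (99.77886199951172, 24.855777740478516), 65.3224868774414) [0.0156621  0.02366003 0.02638921]
-114.821595932228
len 0.09978524624202353 centre [ 0.4525943  -0.25162061] zc 0.013899439754509302 r 0.011621498590058567
bench -0.00010449673728009876
now 2.35 [ 0.4535 -0.2444  0.1711] [ 1.7996e+02 -3.0000e-02  6.5630e+01] F [0.92 0.16 1.29] w 0.0853 gf 0.0
[-0.0135  0.0022  0.557 ] 0.00063 rows 3.3
```

View pics/w1.png

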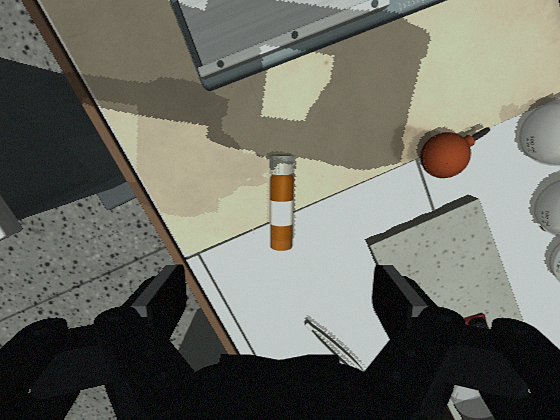

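The tube is centred ahead of the fingers, from (283,160) to (283,248), square to the closing line. I'll descend part-way and let the arm settle.

Emit:
{"name": "apply_moves", "arguments": {
  "plan": [0,-0.0155,0.003,0.37,0.0006,0,-0.0155,0.003,0.37,0.0006,0,-0.0155,0.003,0.37,0.0006,0,-0.0155,0.003,0.37,0.0006,0,-0.0155,0.003,0.37,0.0006]
}}

```text
clock: 2.85
position: [0.4535, -0.2506, 0.0625]
orientation: [179.8, 0.0, 65.4]
force: [0.4, -0.1, 0.9]
grip_width: 0.0851
grasp_force: 0.0
```

```bash
python3 mv.py 0.4526 -0.2500 0.004 65.4
```

```text
now 2.85 [ 0.4535 -0.2506  0.0625] [1.7976e+02 2.0000e-02 6.5370e+01] F [ 0.4  -0.14  0.92] w 0.0851 gf 0.0
[ 0.0007 -0.0043  0.1949] -9e-05 rows 1.2
```

Emit:
{"name": "apply_moves", "arguments": {
  "plan": [0,0,-0.003,0.1,0,0,0,-0.003,0.198,0,0,0,-0.003,0.198,0,0.4,0,-0.003,0.198,0,0.5,0,-0.003,0.198,0,0.6,0,-0.003,0.198,0,0.8,0,-0.003,0.198,0,0.8,0,-0.003,0.198,0,0.8,0,-0.003,0.198,0,0.8,0,-0.003,0.198,0,0.8,0,-0.003,0.198,0],
  "force": 20
}}

```text
clock: 3.95
position: [0.4513, -0.2503, 0.0005]
orientation: [179.9, 0.0, 65.3]
force: [1.1, -0.7, 2.8]
grip_width: 0.0173
grasp_force: 1.2
```

```bash
python3 mv.py 0.4526 -0.2500 0.12 65.4
```

```text
now 3.95 [ 0.4513 -0.2503  0.0005] [179.95   0.    65.31] F [ 1.15 -0.65  2.84] w 0.0173 gf 1.247081682085991
[ 0.0025  0.0038 -0.3985] -0.00025 rows 2.4
```

```bash
python3 - <<'E'
from look import *
f=optics.grab_frame("wrist"); cv2.imwrite("pics/w2.png",f["img"][:,:,::-1])
E
```

```text
(no output)
```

View pics/w2.png

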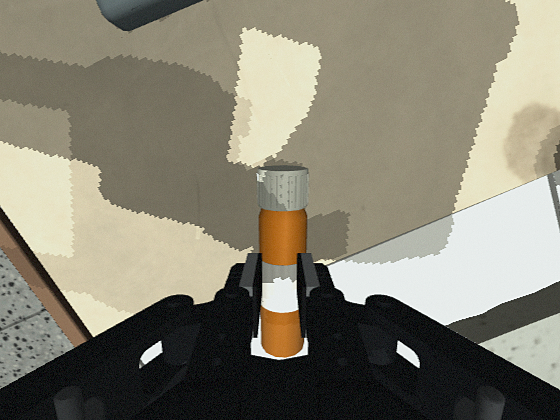

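```bash
python3 - <<'E'
from look import *
from plant import bot
np.set_printoptions(precision=4,suppress=True)
f=optics.grab_frame("wrist"); P=cloud(f)
for r in (190,230,290,330,345): print(r,[tuple(np.round(P[r,c]*1000,1)) for c in (266,275,283,291,300)])
for r in (258,270,290): print("fingers",r,[(c,tuple(np.round(P[r,c]*1000,1))) for c in (248,254,258,262,302,306,310,316)])
s=bot.read_state(); print(s["grip_width"],s["grasp_force"],s["force"],s["position"])
E
```

```text
190 [(np.float64(462.9), np.float64(-211.8), np.float64(23.0)), (np.float64(466.9), np.float64(-213.2), np.float64(25.1)), (np.float64(470.3), np.float64(-214.6), np.float64(26.4)), (np.float64(473.6), np.float64(-216.2), np.float64(25.8)), (np.float64(477.2), np.float64(-218.7), np.float64(22.0))]
230 [(np.float64(454.3), np.float64(-229.8), np.float64(21.6)), (np.float64(458.8), np.float64(-230.7), np.float64(25.0)), (np.float64(462.2), np.float64(-232.3), np.float64(25.0)), (np.float64(465.6), np.float64(-233.9), np.float64(24.7)), (np.float64(469.3), np.float64(-236.9), np.float64(21.0))]
290 [(np.float64(440.6), np.float64(-258.7), np.float64(22.2)), (np.float64(445.4), np.float64(-259.4), np.float64(24.8)), (np.float64(449.4), np.float64(-260.3), np.float64(26.4)), (np.float64(452.5), np.float64(-263.2), np.float64(23.8)), (np.float64(461.5), np.float64(-249.2), np.float64(54.1))]
330 [(np.float64(430.6), np.float64(-279.9), np.float64(22.3)), (np.float64(435.6), np.float64(-280.4), np.float64(24.6)), (np.float64(439.8), np.float64(-281.2), np.float64(26.1)), (np.float64(443.1)
[... 1413 characters left out ...]
, (316, (np.float64(469.4), np.float64(-251.7), np.float64(37.8)))]
fingers 290 [(248, (np.float64(444.8), np.float64(-237.6), np.float64(60.5))), (254, (np.float64(447.0), np.float64(-238.5), np.float64(60.8))), (258, (np.float64(444.7), np.float64(-244.7), np.float64(48.6))), (262, (np.float64(438.3), np.float64(-258.7), np.float64(20.4))), (302, (np.float64(463.3), np.float64(-245.8), np.float64(61.1))), (306, (np.float64(464.4), np.float64(-247.2), np.float64(59.6))), (310, (np.float64(466.6), np.float64(-244.6), np.float64(65.6))), (316, (np.float64(468.5), np.float64(-245.8), np.float64(65.1)))]
0.017143216059018192 1.4562484994530678 [ 0.6754 -0.3484  2.8177] [ 0.4513 -0.2502  0.0004]
```

```bash
python3 - <<'E'
from look import *
from plant import bot
np.set_printoptions(precision=4,suppress=True)
f=optics.grab_frame("wrist"); P=cloud(f); print("cam",-f["R"].T@f["t"],f["R"])
s=bot.read_state(); p=s["position"]; a=np.radians(s["orientation"][2]); tx=np.array([np.cos(a),np.sin(a),0]); ty=np.array([np.sin(a),-np.cos(a),0])
for z in (0,.01,.02,.03,.04):
  print(z,[pix(f,p+[0,0,z]+dx*tx+dy*ty)[0].round(0) for dx in (.011,-.011) for dy in (-.0125,.0125)])
for r in (235,245,252,256,260): print(r,[(c,(P[r,c]*1000).round(0)) for c in (240,246,250,254,258)])
cv2.imwrite("pics/w3.png",cv2.resize(f["img"][150:370,180:390],None,fx=3.5,fy=2.7*1,interpolation=cv2.INTER_CUBIC)[:,:,::-1]*1)
E
```

```text
cam [ 0.4793 -0.1902  0.1659] [[ 0.908  -0.419   0.0011]
 [-0.4043 -0.8754  0.2649]
 [-0.1101 -0.241  -0.9643]]
0 [array([256., 233.]), array([300., 233.]), array([256., 270.]), array([300., 270.])]
0.01 [array([254., 239.]), array([302., 239.]), array([255., 278.]), array([301., 277.])]
0.02 [array([253., 246.]), array([303., 246.]), array([254., 286.]), array([302., 286.])]
0.03 [array([251., 254.]), array([305., 254.]), array([252., 296.]), array([304., 296.])]
0.04 [array([249., 263.]), array([307., 263.]), array([250., 308.]), array([306., 307.])]
235 [(240, array([ 436., -232.,   -0.])), (246, array([ 439., -233.,    1.])), (250, array([ 441., -235.,    0.])), (254, array([ 443., -236.,    0.])), (258, array([ 449., -232.,   16.]))]
245 [(240, array([ 434., -237.,    0.])), (246, array([ 437., -239.,    0.])), (250, array([ 439., -240.,    1.])), (254, array([ 441., -241.,    1.])), (258, array([ 443., -242.,    0.]))]
252 [(240, array([ 432., -241.,    0.])), (246, array([ 435., -243.,    1.])), (250, array([ 437., -243.,    1.])), (254, array([ 439., -244.,    1.])), (258, array([ 441., -245.,    1.]))]
256 [(240, array([ 431., -243.,    1.])), (246, array([ 442., -235.,   31.])), (250, array([ 444., -235.,   31.])), (254, array([ 446., -236.,   32.])), (258, array([ 447., -237.,   32.]))]
260 [(240, array([ 430., -246.,    1.])), (246, array([ 443., -235.,   37.])), (250, array([ 444., -236.,   35.])), (254, array([ 446., -236.,   36.])), (258, array([ 448., -237.,   37.]))]
```

View pics/w3.png

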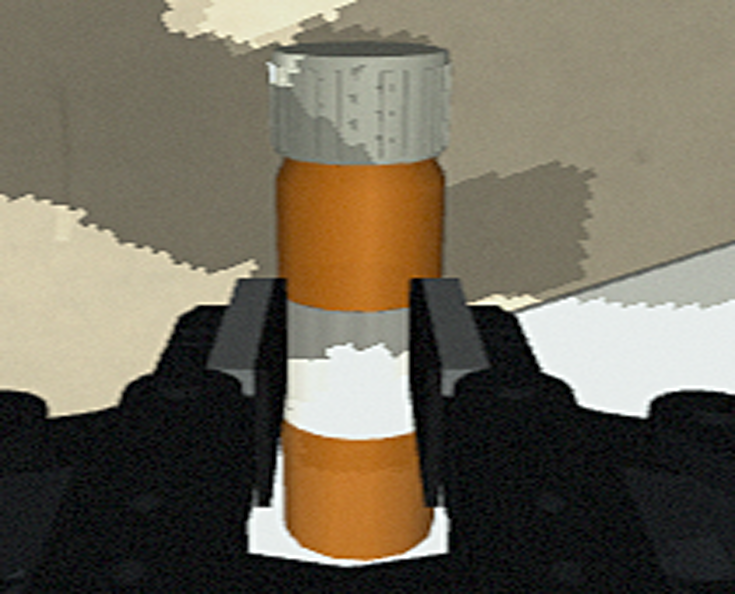

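```bash
python3 - <<'E'
from look import *
from plant import bot
np.set_printoptions(precision=1,suppress=True,linewidth=200)
f=optics.grab_frame("scene"); P=cloud(f)
s=bot.read_state(); p=s["position"]; print(p)
u,v=pix(f,p)[0]; u,v=int(u),int(v); print(u,v)
a=np.radians(s["orientation"][2]); R=np.array([[np.cos(a),np.sin(a)],[np.sin(a),-np.cos(a)]])
for r in range(v-24,v+10,3):
    print(r," ".join("%3.0f/%3.0f/%3.0f"%(*((P[r,c,:2]-p[:2])@R*1000),P[r,c,2]*1000) for c in range(u-24,u+25,4)))
cv2.imwrite("pics/s3.png",cv2.resize(f["img"][v-90:v+50,u-100:u+80],None,fx=4,fy=4,interpolation=cv2.INTER_CUBIC)[:,:,::-1])
E
```

```text
[ 0.5 -0.3  0. ]
403 231
207 233/-414/605 232/-418/610 231/-421/613 229/-420/611 227/-421/613 224/-421/612 223/-421/613 221/-422/613 295/-571/799 216/-422/613 214/-422/613 212/-423/613 210/-423/613
210 233/-416/604 233/-420/609 231/-423/613 229/-422/612 227/-423/613 225/-424/613 223/-424/613 221/-424/613 219/-424/613 217/-425/613 215/-425/614 213/-425/613 210/-425/613
213 234/-419/605 233/-422/609 232/-424/612 230/-425/613 228/-425/612 226/-426/613 224/-426/613 221/-425/612 219/-426/613 217/-425/611 215/-426/612 213/-426/613 211/-427/613
216 234/-421/605 233/-423/608 232/-425/611 230/-426/612 228/-428/613 226/-427/611 224/-427/612 221/-427/611 220/-428/612 218/-428/613 295/-571/799 213/-428/612 211/-428/612
219 234/-422/603 233/-425/608 232/-428/611 230/-428/611 228/-428/611 226/-429/612 224/-428/611 222/-429/612 220/-430/612 218/-429/612 216/-429/611 214/-430/613 212/-430/612
222 235/-424/604 234/-427/608 233/-430/612 230/-430/611 228/-430/611 226/-430/611 224/-430/611 222/-431/612 221/-432/612 218/-431/611 216/-431/612 214/-431/611 212/-432/612
225 235/-425/603 234/-429/607 233/-43
[... 300 characters left out ...]
-435/611
231 235/-429/602 234/-432/606 233/-434/609 232/-436/611 229/-434/609 227/-435/610 226/-436/611 223/-436/610 221/-435/610 219/-436/610 217/-436/610 215/-436/610 213/-436/609
234 236/-430/602 236/-435/608 233/-435/607 232/-437/609 230/-437/609 227/-436/608 225/-437/609 223/-437/609 221/-437/609 219/-437/609 217/-438/610 216/-439/611 213/-437/609
237 236/-432/601 235/-435/605 234/-437/607 232/-438/608 230/-438/608 228/-438/608 226/-438/609 223/-438/608 222/-439/608 219/-438/608 217/-439/608 216/-440/609 213/-439/608
240 236/-434/600 235/-437/605 234/-439/608 232/-439/608 295/-571/799 228/-439/607 226/-439/607 224/-440/608 222/-440/608 220/-441/608 218/-440/608 215/-440/608 213/-440/608
```

View pics/s3.png

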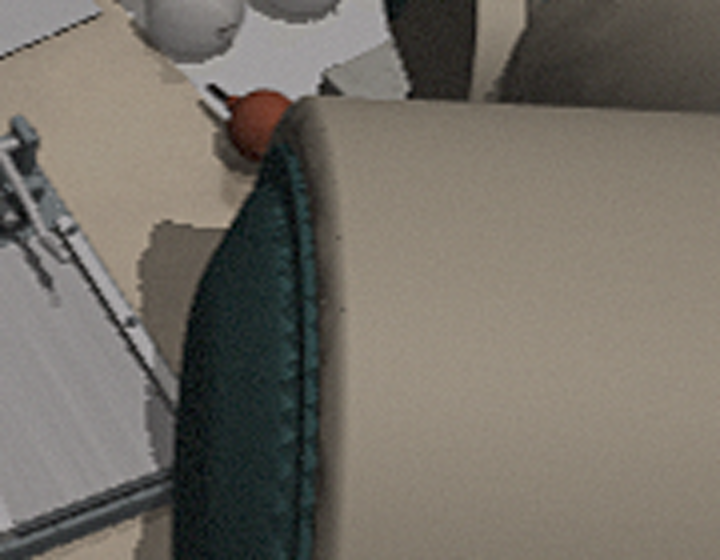

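Depth shows the fingertips about 30 mm above the bench while the reported TCP is near 0, and the opening of 17 mm is less than the tube's 25 mm. So the pads sit on top of the tube. I'll raise and check the tip offset at several closures.

Emit:
{"name": "apply_moves", "arguments": {
  "plan": [0.5,0,0,0,0,0.5,0,0,0,0,0.5,0,0,-0.1,0,0.5,0,0,-0.2,0,0.7,0,0,-0.333,0,0.7,0,0,-0.333,0,0.7,0,0,-0.333,0,0.7,0,0,-0.333,0]
}}

```text
clock: 4.95
position: [0.4502, -0.2495, 0.0984]
orientation: [-179.8, -0.0, 65.3]
force: [-0.5, -0.5, -0.3]
grip_width: 0.0253
grasp_force: 0.0
```

```bash
cat > tips.py <<'E'
from look import *
from plant import bot
from scipy.spatial.transform import Rotation as Ro
f=optics.grab_frame("wrist"); s=bot.read_state(); P=cloud(f)
T=(P-s["position"])@Ro.from_euler('xyz',s["orientation"],degrees=True).as_matrix()
m=(f["z_map"]>0)&(abs(T[...,0])<.02)&(abs(T[...,1])<.06)&(T[...,2]<.05)&(P[...,2]>.05)
for sd in (-1,1):
    q=T[m&(np.sign(T[...,1])==sd)]; 
    print(sd,len(q),"tip z pct",np.percentile(q[:,2],[90,98,99.5])*1e3, "inner y",np.percentile(q[:,1]*sd,[1,5])*1e3, "x",np.percentile(q[q[:,2]>np.percentile(q[:,2],95)][:,0],[5,95])*1e3)
Q=blob(f,.007,.04,(.4526,-.25),.08); print("tube",len(Q),rect(Q),np.percentile(Q[:,2],98))
print(s["grip_width"],s["grasp_force"],s["force"],s["position"])
E
python3 tips.py
```

```text
-1 26040 tip z pct [-73.54885593 -42.81672935 -31.65374188] inner y [1.00391835 4.78606919] x [-8.57121598 10.58292941]
1 26243 tip z pct [-73.68801064 -42.93872766 -31.70394129] inner y [0.94657901 4.78236575] x [-8.43104791 10.54955056]
tube 3579 ((452.73382568359375, -251.74099731445312), (99.85626220703125, 24.664794921875), 65.5498275756836) 0.0263377105946734
0.02568826401783594 0.0 [-0.671873   -0.04903837 -0.02169161] [ 0.4501536  -0.24947349  0.09818036]
```

Emit:
{"name": "apply_moves", "arguments": {
  "plan": [1,0,0,0,0,1,0,0,0,0,1,0,0,0,0,1,0,0,0,0,1,0,0,0,0]
}}

```text
clock: 5.5
position: [0.451, -0.25, 0.0999]
orientation: [-180.0, -0.0, 65.3]
force: [-0.6, -0.1, 1.0]
grip_width: -0.0002
grasp_force: 0.0
```

```bash
python3 tips.py
```

```text
-1 25951 tip z pct [-75.24794236 -47.52227545 -33.8631436 ] inner y [0.64983611 2.50870485] x [-2.73854874 11.4353084 ]
1 26329 tip z pct [-74.65356004 -46.63439489 -33.3597815 ] inner y [0.46671285 2.55665972] x [-5.75381076 10.91596114]
tube 3007 ((454.23956298828125, -248.47329711914062), (92.71195220947266, 25.198406219482422), 64.92561340332031) 0.02628578148489473
-4.235940808486704e-06 0.0 [-0.25586226  0.27808527 -0.4506391 ] [ 0.4510236  -0.25003237  0.09996178]
```

Emit:
{"name": "apply_moves", "arguments": {
  "plan": [0.4,0,0,0.0,0,0.4,0,0,0,0,0.4,0,0,0.1,0,0.4,0,0,0.2,0,0.4,0,0,0.3,0,0.4,0,0,0.33,0,0.4,0,0,0.345,0,0.4,0,0,0.36,0,0.4,0,0,0.37,0,0.4,0,0,0.38,0,0.4,0,0,0.38,0]
}}

```text
clock: 6.65
position: [0.4512, -0.2501, -0.0138]
orientation: [180.0, -0.0, 65.3]
force: [-0.7, -0.3, -0.9]
grip_width: 0.0511
grasp_force: 0.0
```

```bash
sed -i 's/(P\[...,2\]>.05)/(P[...,2]>.003)/; s/(T\[...,2\]<.05)/(T[...,2]<-.005)/' tips.py; cat >> tips.py <<'E'
a=f["img"].copy()
# column profile of nearest depth: fingertip rows
for c in list(range(200,262,6))+list(range(304,362,6)):
    col=T[180:330,c]; k=np.where((abs(col[:,0])<.013)&(abs(col[:,1])>.014)&(abs(col[:,1])<.045)&(P[180:330,c,2]>.004))[0]
    if len(k): print(c,k[0]+180,(col[k[0]]*1e3).round(0),end="; ")
E
python3 tips.py
```

```text
-1 26473 tip z pct [-50.76331001 -34.2190156  -30.48227257] inner y [0.6255762 2.9988509] x [-16.98922312  17.74853865]
1 27316 tip z pct [-39.62956037 -34.41999934 -30.57126566] inner y [0.47815077 3.01938124] x [-17.10022898  17.76746635]
tube 9725 ((453.94427490234375, -249.152099609375), (94.59735107421875, 25.670604705810547), 64.83323669433594) 0.026130200154075963
0.05136634178721214 0.0 [0.13018123 0.31856151 0.66030132] [ 0.45117468 -0.25011349 -0.01371182]
200 266 [  6. -36. -32.]; 206 262 [ 10. -32. -37.]; 212 256 [ 11. -30. -32.]; 218 256 [ 10. -28. -31.]; 224 256 [  9. -25. -28.]; 334 256 [ 11.  26. -32.]; 340 256 [ 10.  29. -31.]; 346 256 [ 10.  32. -31.]; 352 264 [ 10.  32. -39.]; 358 266 [  7.  37. -34.];
```

Emit:
{"name": "apply_moves", "arguments": {
  "plan": [0.4,0,0,0.01,0,0.4,0,0,0.02,0,0.4,0,0,0.028,0,0.4,0,0,0.034,0,0.4,0,0,0.034,0]
}}

```text
clock: 7.2
position: [0.4508, -0.2499, -0.0246]
orientation: [-180.0, -0.0, 65.3]
force: [0.3, 0.7, -0.7]
grip_width: 0.0514
grasp_force: 0.0
```

```bash
python3 tips.py
```

```text
-1 26667 tip z pct [-49.76475186 -41.0345466  -33.12319994] inner y [0.46328872 2.71651288] x [-14.76301588  16.05280494]
1 27659 tip z pct [-49.40143957 -41.39242359 -33.04994963] inner y [0.64188756 2.90791844] x [-15.1058523   16.38645145]
tube 10350 ((455.9912109375, -244.9820098876953), (85.29219055175781, 25.680633544921875), 65.28045654296875) 0.02615454213540671
0.05088990617639037 0.0 [ 0.41811313  0.94172553 -0.33728484] [ 0.45088663 -0.24994481 -0.02443575]
200 266 [  6. -36. -33.]; 206 262 [ 10. -32. -37.]; 212 256 [ 10. -31. -31.]; 218 256 [ 10. -28. -30.]; 224 256 [  9. -25. -29.]; 310 299 [ -5.  14. -42.]; 334 256 [ 10.  26. -31.]; 340 256 [ 11.  28. -32.]; 346 256 [ 11.  31. -32.]; 352 264 [ 10.  32. -40.]; 358 266 [  6.  37. -33.];
```

Emit:
{"name": "apply_moves", "arguments": {
  "plan": [0.6,0,0,0,0,0.68,0,0,0,0,0.75,0,0,0,0,0.8,0,0,0,0,0.8,0,0,0,0,0.8,0,0,0,0,0.8,0,0,0,0],
  "force": 20
}}

```text
clock: 7.95
position: [0.4518, -0.2506, -0.0224]
orientation: [179.9, 0.0, 65.3]
force: [-2.7, 1.3, 10.9]
grip_width: 0.0242
grasp_force: 23.3
```

```bash
python3 tips.py
```

```text
-1 28148 tip z pct [-48.77892965 -41.66488178 -35.05387416] inner y [0.72974365 3.03658518] x [-16.39187875  17.51040931]
1 28498 tip z pct [-48.32105116 -41.77144762 -35.22146028] inner y [0.4672599  2.96086806] x [-16.44804303  17.33127453]
tube 12975 ((454.44854736328125, -245.5048370361328), (89.81854248046875, 49.31275939941406), 47.23905563354492) 0.038229504322933636
0.023972267033375523 23.313424508669414 [-2.87466142  1.35714053 10.74948531] [ 0.45187077 -0.25063163 -0.02238519]
200 302 [  7. -28. -65.]; 206 292 [ 11. -25. -66.]; 212 289 [ 11. -24. -63.]; 218 278 [  6. -25. -45.]; 224 266 [  6. -25. -34.]; 230 263 [  6. -23. -30.]; 236 263 [ 11. -18. -40.]; 242 253 [ 10. -17. -27.]; 248 253 [ 10. -14. -27.]; 310 253 [ 10.  15. -26.]; 316 253 [ 10.  18. -28.]; 322 263 [  6.  21. -30.]; 328 263 [  6.  23. -30.]; 334 267 [  6.  26. -35.]; 340 280 [  6.  26. -47.]; 346 289 [ 12.  24. -66.]; 352 293 [ 11.  26. -67.]; 358 302 [  6.  29. -65.];
```

Emit:
{"name": "apply_moves", "arguments": {
  "plan": [0.8,0,0,-0.02,0,0.8,0,0,-0.1,0,0.8,0,0,-0.25,0,0.8,0,0,-0.4,0,0.8,0,0,-0.5,0,0.8,0,0,-0.5,0,0.8,0,0,-0.5,0]
}}

```text
clock: 8.7
position: [0.4511, -0.2501, 0.1261]
orientation: [179.9, 0.0, 65.3]
force: [0.4, 0.4, -1.0]
grip_width: 0.0244
grasp_force: 19.8
```

```bash
python3 mv.py 0.4977 -0.0527 0.125 84.9; python3 - <<'E'
from look import *
f=optics.grab_frame("wrist"); cv2.imwrite("pics/w4.png",f["img"][:,:,::-1])
E
```

```text
now 8.7 [ 0.4511 -0.2501  0.1261] [179.94   0.    65.31] F [ 0.41  0.45 -1.  ] w 0.0244 gf 19.83032315969467
[ 0.6626 -0.1337  0.0034] -0.05442 rows 4.1
```

View pics/w4.png

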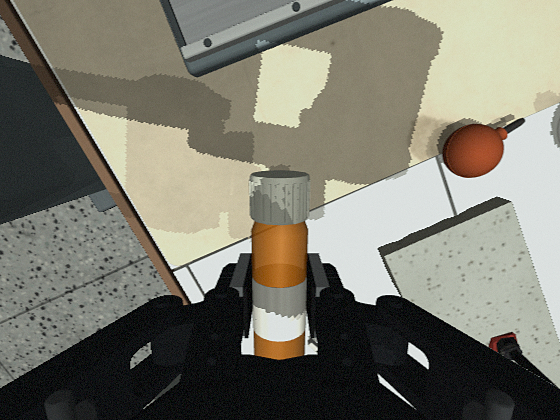

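The tube is held at its middle; its cap end is at about (280,172). I'll measure the tube in the tool frame.

```bash
cat > held.py <<'E'
from look import *
from plant import bot
from scipy.spatial.transform import Rotation as Ro
def held():
    f=optics.grab_frame("wrist"); s=bot.read_state(); P=cloud(f)
    R=Ro.from_euler('xyz',s["orientation"],degrees=True).as_matrix()
    T=(P-s["position"])@R
    m=(f["z_map"]>0)&(T[...,0]>.015)&(T[...,0]<.065)&(abs(T[...,1])<.016)&(T[...,2]<-.03)&(T[...,2]>-.06)
    C=T[m]; x=C[:,0]
    r=C[C[:,2]<-.040]; k=np.polyfit(r[:,0],r[:,1],1)
    A=np.c_[2*C[:,1],2*C[:,2],np.ones(len(C))]; o=np.linalg.lstsq(A,C[:,1]**2+C[:,2]**2,rcond=None)[0]
    top=[np.percentile(C[(x>a)&(x<a+.01)&(abs(C[:,1]-o[0])<.003)][:,2],50)*1e3 for a in (.02,.03,.036)]
    print("held n",len(C),"xmax",np.percentile(x,[98,99.5,100])*1e3,"slope deg",np.degrees(np.arctan(k[0])),"yc,zc",o[:2]*1e3,"r",1e3*np.sqrt(o[2]+o[0]**2+o[1]**2),"top z along x",top)
    return f,s,P,R
if __name__=="__main__": held()
E
python3 held.py
```

```text
held n 5038 xmax [49.2357166  49.34141485 49.47487809] slope deg 0.21094978079356785 yc,zc [  0.67681968 -38.17774202] r 10.494288899898736 top z along x [np.float64(-47.79291334176172), np.float64(-48.29807486391116), np.float64(-48.36491034125017)]
```

Emit:
{"name": "apply_moves", "arguments": {
  "plan": [0.8,0.66,-0.13,0,-0.054,0.8,0.66,-0.13,0,-0.054,0.8,0.66,-0.13,0,-0.054,0.8,0.66,-0.13,0,-0.054,0.8,0.66,-0.13,0,-0.054,0.8,0.66,-0.13,0,-0.054,0.8,0.66,-0.13,0,-0.054]
}}

```text
clock: 9.5
position: [0.4977, -0.0546, 0.1247]
orientation: [-179.9, 0.0, 84.7]
force: [0.2, -0.8, -0.5]
grip_width: 0.0242
grasp_force: 19.8
```

```bash
cat > gaug.py <<'E'
from held import *
f,s,P,R=held()
np.savez("wg.npz",**f)
m=((P[...,2]>.015)&(P[...,2]<.2)&(f["z_map"]>0))
g0=np.array([.5575,-.058]); a=np.radians(-5.1); G=np.array([[np.cos(a),-np.sin(a)],[np.sin(a),np.cos(a)]])
L=(P[...,:2]-g0)@G; Z=P[...,2]
ok=(f["z_map"]>0)&(L[...,0]>-.14)&(L[...,0]<.15)&(abs(L[...,1])<.09)
print("stage z",np.median(Z[ok&(abs(L[...,1])<.045)&(abs(Z-.025)<.005)]))
# rails: inner edges per side vs x
for sd in (-1,1):
    rows=[]
    for x in np.arange(-.11,.06,.01):
        q=ok&(abs(L[...,0]-x)<.005)&(Z>.0305)&(Z<.04)&(L[...,1]*sd>.045)&(L[...,1]*sd<.075)
        if q.sum()>6: rows.append((x*1e3,np.percentile(L[...,1][q]*sd,3)*1e3,np.percentile(L[...,1][q]*sd,97)*1e3))
    rows=np.array(rows); print(sd,np.round(rows,1).tolist())
    b=ok&(Z>.008)&(abs(L[...,0])<.1)&(L[...,1]*sd>.05)&(L[...,1]*sd<.085); 
    if b.any(): print("  base side",np.percentile(L[...,1][b]*sd,99)*1e3)
b=ok&(Z>.008)&(abs(L[...,1])<.06); print("near edge",np.percentile(L[...,0][b],[.1,.5])*1e3)
E
python3 gaug.py; python3 mv.py 0.4977 -0.0527 0.08 84.9
```

```text
held n 5064 xmax [49.47454028 49.54838944 49.7078363 ] slope deg -0.31832641783265947 yc,zc [-2.24618125e-02 -3.72765044e+01] r 10.461504868448394 top z along x [np.float64(-46.94986597776589), np.float64(-47.37597698942502), np.float64(-47.457963004227835)]
stage z 0.025507948409462494
-1 [[-110.0, 56.7, 61.6], [-10.0, 56.7, 63.5], [-0.0, 56.7, 65.9], [10.0, 56.7, 65.8], [20.0, 56.6, 65.5], [30.0, 56.7, 64.8], [40.0, 56.7, 64.6], [50.0, 56.7, 64.5]]
  base side 72.65034182905558
1 [[-110.0, 49.5, 58.0], [-100.0, 49.4, 58.0], [-90.0, 49.4, 58.0], [-80.0, 49.4, 57.9], [-70.0, 49.3, 57.9], [-60.0, 49.2, 57.8], [-50.0, 49.2, 57.8], [-40.0, 49.1, 57.7], [-30.0, 49.0, 57.7], [-20.0, 49.0, 57.6], [-10.0, 49.0, 57.6], [-0.0, 49.8, 57.6], [10.0, 49.7, 57.5], [20.0, 49.7, 57.5], [30.0, 49.6, 57.4], [40.0, 49.6, 57.4], [50.0, 49.5, 57.3]]
  base side 65.73362490673989
near edge [-119.84379345 -117.76591217]
now 9.55 [ 0.4978 -0.055   0.125 ] [-1.7992e+02  1.0000e-02  8.4650e+01] F [ 0.3  -0.5   0.11] w 0.0241 gf 19.84514057636261
[ 0.0075 -0.0007  0.1501] -0.00068 rows 0.9
```

Emit:
{"name": "apply_moves", "arguments": {
  "plan": [0.8,-0.002,0,0.15,0,0.8,-0.002,0,0.25,0,0.8,-0.002,0,0.31,0,0.8,-0.002,0,0.333,0,0.8,-0.002,0,0.333,0,0.8,-0.002,0,0.333,0]
}}

```text
clock: 10.15
position: [0.4989, -0.0551, 0.0271]
orientation: [179.9, 0.0, 84.7]
force: [0.4, -0.7, -0.2]
grip_width: 0.0241
grasp_force: 19.9
```

```bash
python3 gaug.py; python3 mv.py 0.4975 -0.0557 0.005 84.7; python3 - <<'E'
from h import *
f=dict(np.load("wg.npz")); cv2.imwrite("pics/w5.png",f["img"][:,:,::-1])
E
```

```text
held n 4994 xmax [48.92827047 49.0068579  49.15811907] slope deg -0.2540189630221286 yc,zc [ -0.05768766 -37.29831128] r 10.468571172300475 top z along x [np.float64(-46.91641927417011), np.float64(-47.4599360459902), np.float64(-47.43770990804933)]
stage z 0.0255133816616847
-1 [[-80.0, 56.3, 64.1], [-70.0, 56.7, 64.6], [-40.0, 56.3, 64.3], [20.0, 58.0, 64.9], [30.0, 63.2, 65.5]]
  base side 72.56791107006215
1 [[-110.0, 49.4, 57.7], [-100.0, 49.3, 58.0], [-90.0, 49.3, 58.0], [-80.0, 49.2, 58.0], [-70.0, 49.2, 57.9], [-60.0, 49.0, 57.9], [-50.0, 49.5, 57.8], [-40.0, 49.5, 57.8], [-30.0, 49.5, 57.8], [-20.0, 49.4, 57.7], [-10.0, 49.4, 57.7], [-0.0, 49.3, 58.0], [10.0, 49.2, 58.0], [20.0, 49.1, 58.0], [30.0, 49.1, 57.9], [40.0, 49.1, 57.9], [50.0, 49.5, 57.8]]
  base side 65.77194290635056
near edge [-118.37693879 -116.2750155 ]
now 10.2 [ 0.4991 -0.055   0.0273] [1.7986e+02 1.0000e-02 8.4710e+01] F [ 0.88  0.62 -0.1 ] w 0.0239 gf 19.86387401819229
[-0.0029 -0.0054  0.0744] 3e-05 rows 0.4
```

View pics/w5.png

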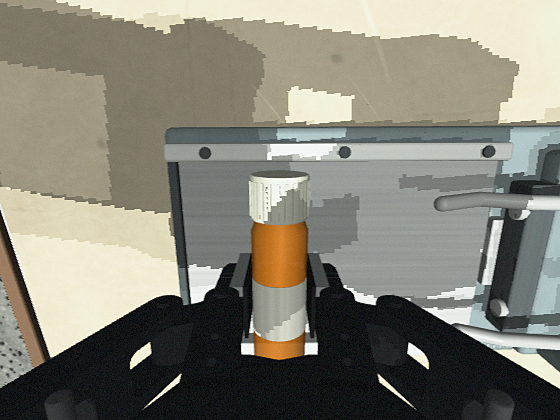

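Rails, cap and fork tips (440,203) are all visible; the cap end is about 3.5 mm inside the left rail as wanted. Lowering now.

Emit:
{"name": "apply_moves", "arguments": {
  "plan": [0.8,-0.0017,-0.002,0.03,0,0.8,-0.0017,-0.002,0.055,0,0.8,-0.0017,-0.002,0.068,0,0.8,-0.0017,-0.002,0.073,0,0.8,-0.0017,-0.002,0.076,0,0.8,-0.0017,-0.002,0.076,0]
}}

```text
clock: 10.8
position: [0.4977, -0.0548, 0.0031]
orientation: [180.0, -0.0, 84.8]
force: [0.4, -0.4, -0.6]
grip_width: 0.0241
grasp_force: 19.9
```

```bash
python3 gaug.py|head -2; python3 mv.py 0.4975 -0.0557 0.003 84.7
```

```text
held n 6580 xmax [59.51708865 59.93263767 60.27723298] slope deg -0.18892284278765736 yc,zc [-4.29846914e-03 -3.71221561e+01] r 10.691911807452536 top z along x [np.float64(-46.9594672003288), np.float64(-47.51265677711081), np.float64(-47.55525873123808)]
stage z 0.025520863114768887
now 10.85 [ 0.4977 -0.0549  0.0032] [179.98  -0.    84.75] F [-0.15 -0.03 -0.1 ] w 0.0242 gf 19.864751994609833
[-0.0028 -0.0005  0.0008] 0.00015 rows 0.0
```

Emit:
{"name": "apply_moves", "arguments": {
  "plan": [0.8,0,0,0.0017,0,0.8,0,0,0.0033,0,0.8,0,0,0.0033,0]
}}

```text
clock: 11.15
position: [0.4979, -0.0549, 0.0026]
orientation: [180.0, -0.0, 84.8]
force: [-2.0, 0.6, 3.8]
grip_width: 0.0243
grasp_force: 22.2
```

Emit:
{"name": "apply_moves", "arguments": {
  "plan": [0.74,0,0,0.002,0,0.7,0,0,0.002,0,0.66,0,0,0.002,0,0.6,0,0,0.002,0,0.5,0,0,0.002,0,0.4,0,0,0.002,0,0.4,0,0,0.0,0,0.4,0,0,0,0]
}}

```text
clock: 11.95
position: [0.4974, -0.0549, 0.0019]
orientation: [-180.0, -0.0, 84.8]
force: [0.6, 0.5, -0.1]
grip_width: 0.0511
grasp_force: 0.0
```

Emit:
{"name": "apply_moves", "arguments": {
  "plan": [0.4,0,0,-0.02,0,0.4,0,0,-0.08,0,0.4,0,0,-0.2,0,0.4,0,0,-0.35,0,0.4,0,0,-0.5,0,0.4,0,0,-0.5,0,0.4,0,0,-0.5,0]
}}

```text
clock: 12.65
position: [0.4981, -0.055, 0.1535]
orientation: [179.8, 0.0, 84.8]
force: [-0.3, -0.3, -1.2]
grip_width: 0.0513
grasp_force: 0.0
```

```bash
cat > stage.py <<'E'
from look import *
from plant import bot
import sys
# gauge frame by wrist camera
a=np.radians(-5.3); G=np.array([[np.cos(a),-np.sin(a)],[np.sin(a),np.cos(a)]]); g0=np.array([.5575,-.058])+G@np.array([.001,-.0036])
def run(cam,save=None):
    f=optics.grab_frame(cam); P=cloud(f); s=bot.read_state()
    if save: cv2.imwrite(save,f["img"][:,:,::-1])
    L=(P[...,:2]-g0)@G; Z=P[...,2]; ok=(f["z_map"]>0)&(abs(L[...,1])<.06)
    m=ok&(L[...,0]>-.11)&(L[...,0]<.06)&(abs(L[...,1])<.0525)&(Z>.0295)&(Z<.056)
    h=f["img"].astype(int); amber=m&(h[...,0]-h[...,2]>50)
    for nm,mm in (("all",m),("amber",amber)):
        q=L[mm]; 
        if len(q)>20: print(cam,nm,len(q),"x",np.percentile(q[:,0],[1,50,99])*1e3,"y",np.percentile(q[:,1],[.5,99.5])*1e3,"top",np.percentile(Z[mm],98)*1e3)
    q=np.c_[L[amber],Z[amber]]
    if len(q)>50:
        A=np.c_[2*q[:,0],2*q[:,2],q[:,1],np.ones(len(q))]; o=np.linalg.lstsq(A,q[:,0]**2+q[:,2]**2,rcond=None)[0]
        r=q[q[:,2]>.044]; k=np.polyfit(r[:,1],r[:,0],1); print("  axis x~",np.polyval(k,0)*1e3,"tilt",np.degrees(np.arctan(k[0])),"circ",o[:2]*1e3)
    return f,P,L
if __name__=="__main__":
    for c in sys.argv[1:]: run(c)
    s=bot.read_state(); print(s["clock"],(s["position"][:2]-g0)@G*1e3,s["position"][2]*1e3,s["orientation"],s["force"])
E
python3 stage.py wrist
```

```text
wrist all 3541 x [-78.18546828 -58.9156476   50.04077723] y [-48.55736264  52.35002334] top 55.208373726424284
wrist amber 1465 x [-72.03577898 -60.68107287 -48.9725376 ] y [-48.86241783  30.89970718] top 51.07405971595441
  axis x~ -60.6369104946648 tilt 0.23736664323120377 circ [-60.71638121  38.90942607]
12.7 [-61.19620437   1.15972381] 151.86576033492062 [-1.79989052e+02 -4.72078088e-03  8.47513086e+01] [-0.96100205 -0.41551282 -0.94156488]
```

```bash
python3 - <<'E'
from stage import *
np.set_printoptions(precision=1,suppress=True,linewidth=180)
for cam in ("wrist","top"):
    f,P,L=run(cam); X,Y,Z=L[...,0]*1e3,L[...,1]*1e3,P[...,2]*1e3; ok=f["z_map"]>0
    print(cam,"prongs: x, zmax at y=+36, zmax at -36, mid zmax, stop pads(|y|=28)")
    for x in range(-20,140,5):
        b=ok&(abs(X-x)<2.5); g=lambda m:(np.percentile(Z[b&m],95).round(0) if (b&m).sum()>3 else None)
        print(x,g(abs(Y-36)<5),g(abs(Y+36)<5),g(abs(Y)<10),g(abs(Y-26)<4),g(abs(Y+26)<4),end=" | ")
    print()
E
```

```text
wrist all 3565 x [-72.9 -58.4  50.2] y [-48.7  52.5] top 55.30745176416822
wrist amber 1467 x [-71.7 -60.1 -49.3] y [-49.2  30.6] top 51.14676717313307
  axis x~ -60.707978913530816 tilt 0.07902131414808396 circ [-60.7  39. ]
wrist prongs: x, zmax at y=+36, zmax at -36, mid zmax, stop pads(|y|=28)
-20 26.0 26.0 233.0 27.0 26.0 | -15 26.0 27.0 243.0 27.0 27.0 | -10 27.0 27.0 261.0 27.0 27.0 | -5 26.0 27.0 241.0 26.0 26.0 | 0 27.0 27.0 234.0 27.0 27.0 | 5 27.0 27.0 27.0 27.0 27.0 | 10 59.0 60.0 27.0 26.0 27.0 | 15 60.0 60.0 27.0 26.0 27.0 | 20 58.0 58.0 27.0 27.0 27.0 | 25 56.0 55.0 26.0 26.0 27.0 | 30 54.0 54.0 27.0 26.0 27.0 | 35 51.0 51.0 26.0 27.0 26.0 | 40 53.0 53.0 27.0 27.0 27.0 | 45 55.0 55.0 26.0 27.0 27.0 | 50 58.0 57.0 26.0 27.0 26.0 | 55 59.0 59.0 27.0 26.0 26.0 | 60 59.0 59.0 28.0 43.0 43.0 | 65 60.0 60.0 44.0 44.0 44.0 | 70 60.0 60.0 44.0 45.0 44.0 | 75 61.0 61.0 44.0 44.0 44.0 | 80 61.0 61.0 42.0 42.0 42.0 | 85 62.0 62.0 42.0 42.0 42.0 | 90 63.0 62.0 65.0 61.0 42.0 | 95 64.0 64.0 109.0 65.0 64.0 | 100 64.0 64.0 67.0 65.0 64.0 | 105 42.0 42.0 65.0 62.0 42.0 | 110 None Non
[... 597 characters left out ...]
| 25 56.0 57.0 26.0 27.0 54.0 | 30 55.0 53.0 26.0 26.0 51.0 | 35 51.0 50.0 27.0 27.0 46.0 | 40 50.0 51.0 27.0 25.0 26.0 | 45 54.0 55.0 29.0 27.0 26.0 | 50 55.0 56.0 28.0 25.0 26.0 | 55 58.0 58.0 26.0 28.0 54.0 | 60 59.0 58.0 29.0 33.0 34.0 | 65 61.0 58.0 45.0 44.0 42.0 | 70 59.0 59.0 44.0 45.0 44.0 | 75 61.0 58.0 44.0 43.0 55.0 | 80 62.0 61.0 42.0 42.0 57.0 | 85 63.0 62.0 43.0 41.0 45.0 | 90 62.0 63.0 65.0 42.0 42.0 | 95 65.0 65.0 106.0 64.0 64.0 | 100 63.0 63.0 69.0 66.0 63.0 | 105 42.0 42.0 64.0 62.0 40.0 | 110 42.0 42.0 42.0 42.0 43.0 | 115 41.0 43.0 41.0 43.0 41.0 | 120 41.0 42.0 43.0 41.0 44.0 | 125 40.0 38.0 42.0 39.0 40.0 | 130 24.0 23.0 28.0 26.0 23.0 | 135 21.0 22.0 23.0 None None |
```

Emit:
{"name": "apply_moves", "arguments": {
  "plan": [1,0,0,0,0,1,0,0,0,0,1,0,0,0,0,1,0,0,0,0,1,0,0,0,0,1,0,0,0,0]
}}

```text
clock: 13.4
position: [0.4976, -0.0549, 0.1521]
orientation: [180.0, -0.0, 84.8]
force: [-0.0, 0.3, 0.2]
grip_width: 0.0
grasp_force: 0.0
```

```bash
python3 - <<'E'
from held import *
np.set_printoptions(precision=1,suppress=True)
f=optics.grab_frame("wrist"); s=bot.read_state(); P=cloud(f)
T=(P-s["position"])@Ro.from_euler('xyz',s["orientation"],degrees=True).as_matrix()*1e3
ok=(f["z_map"]>0)&(abs(T[...,1])<70)&(abs(T[...,0])<45)&(P[...,2]>.07)
print("lowest",T[...,2][ok].max())
for z in range(-24,-120,-5):
    q=T[ok&(abs(T[...,2]-z)<2.5)]
    if len(q)>3: print(z,len(q),"y",np.percentile(q[:,1],[1,99]),"x",np.percentile(q[:,0],[1,99]))
E
```

```text
lowest -26.248654972656315
-24 4 y [-6.2  3.6] x [9.7 9.8]
-29 154 y [-11.5  11.5] x [ 5.8 10.7]
-34 246 y [-13.3  13.2] x [ 5.6 10.7]
-39 287 y [-13.3  13.3] x [ 5.4 10.7]
-44 320 y [-13.3  13.4] x [ 5.5 10.6]
-49 357 y [-13.3  13.2] x [ 5.6 10.7]
-54 232 y [-13.3  13.2] x [ 5.9 10.8]
-59 646 y [-6.2  6.3] x [-11.5  10.9]
-64 319 y [-20.1  20. ] x [ 4.4 12.7]
-69 1400 y [-29.8  30.2] x [-10.3  13. ]
-74 1977 y [-34.3  34.3] x [-9.2 13.1]
-79 4050 y [-37.3  37.5] x [-9.  11.8]
-84 2204 y [-41.4  41.7] x [-9.1 11.9]
-89 2646 y [-45.7  45.7] x [-8.6 16.6]
-94 5000 y [-49.2  49.1] x [-6.6 16.8]
-99 6300 y [-53.  53.] x [-6.5 16.8]
-104 6171 y [-57.1  57.3] x [ 2.6 16.9]
-109 9282 y [-59.   59.3] x [ 2.8 16.9]
-114 6258 y [-57.   57.7] x [ 6.8 18.7]
-119 3220 y [-24.5  19. ] x [11.7 19.8]
```

Emit:
{"name": "apply_moves", "arguments": {
  "plan": [1,0,-0.1,0,-0.25,1,0,-0.1,0,-0.25,1,0,-0.1,0,-0.25,1,0,-0.1,0,-0.25,1,0,-0.1,0,-0.25,1,0,-0.1,0,-0.25,1,0,-0.1,0,-0.25,1,0,-0.1,0,-0.25,1,0,-0.1,0,-0.25,1,0,-0.1,0,-0.25,1,0,-0.1,0,-0.25,1,0,-0.1,0,-0.25]
}}

```text
clock: 14.65
position: [0.4677, -0.0521, 0.1522]
orientation: [180.0, 0.0, 174.8]
force: [1.0, -0.3, -0.2]
grip_width: 0.0
grasp_force: 0.0
```

```bash
cat > gmv.py <<'E'
from mv import *
from stage import G,g0
import sys
a=list(map(float,sys.argv[1:]))
s=bot.read_state(); print("gauge xy now",(s["position"][:2]-g0)@G*1e3,"F gauge",s["force"][:2]@G)
shares(*[(*(g0+G@np.array(a[i:i+2])/1e3),a[i+2]/1e3,174.7) for i in range(0,len(a),3)])
E
python3 gmv.py -92 0 60 -92 0 5 -92 0 10
```

```text
gauge xy now [-90.94551649   1.14043511] F gauge [ 1.03905562 -0.17220969]
now 14.65 [ 0.4677 -0.0521  0.1522] [1.8000e+02 1.0000e-02 1.7478e+02] F [ 1.02 -0.27 -0.21] w 0.0 gf 0.0
[ 0.0036 -0.0038  0.3072] 0.00022 rows 1.8
[ 0.0036 -0.0038  0.4905] 0.00022 rows 2.9
[ 0.0036 -0.0038  0.4739] 0.00022 rows 2.8
```

Emit:
{"name": "apply_moves", "arguments": {
  "plan": [1,0.004,-0.004,0.15,0.0002,1,0.004,-0.004,0.3,0.0002,1,0.004,-0.004,0.42,0.0002,1,0.004,-0.004,0.47,0.0002,1,0.004,-0.004,0.488,0.0002,1,0.004,-0.004,0.488,0.0002,1,0.004,-0.004,0.488,0.0002]
}}

```text
clock: 15.35
position: [0.4674, -0.0534, 0.007]
orientation: [-180.0, 0.1, 174.6]
force: [-0.1, 0.1, 0.1]
grip_width: 0.0
grasp_force: 0.0
```

```bash
python3 gmv.py -84 0 5 -30 0 5; python3 stage.py wrist
```

```text
gauge xy now [-91.16162968  -0.1421952 ] F gauge [-0.08720298  0.10168713]
now 15.35 [ 0.4674 -0.0534  0.007 ] [-1.7999e+02  1.3000e-01  1.7464e+02] F [-0.08  0.11  0.07] w 0.0 gf 0.0
[-0.0239  0.0005  0.0069] -0.00017 rows 0.1
[-0.2039  0.0007  0.0073] -0.00017 rows 1.2
wrist all 2112 x [-107.91248765  -97.87923399  -55.83502724] y [-49.25364228  52.46755465] top 55.24733822852776
wrist amber 139 x [-65.55621841 -61.90232821 -57.09871471] y [-49.52876836 -43.91845115] top 51.318125593614155
  axis x~ -90.21568306437054 tilt -31.35126965094028 circ [-61.51266773  49.06199426]
15.4 [-91.03503734  -0.16920887] 7.211757022089101 [-1.79988802e+02  1.59372887e-01  1.74649210e+02] [-0.00997928 -0.09045618  0.64115346]
```

Emit:
{"name": "apply_moves", "arguments": {
  "plan": [1,-0.007,0,0.005,0,1,-0.014,0,0.005,0,1,-0.021,0,0.005,0,1,-0.028,0,0.005,0,1,-0.036,0,0.005,0,1,-0.044,0,0.005,0,1,-0.052,0,0.005,0,1,-0.06,0,0.005,0,1,-0.068,0,0.005,0,1,-0.076,0,0.005,0,1,-0.084,0,0.005,0,1,-0.092,0,0.005,0]
}}

```text
clock: 16.6
position: [0.4941, -0.0558, 0.0042]
orientation: [180.0, 0.0, 174.7]
force: [0.4, -0.3, 1.2]
grip_width: 0.0
grasp_force: 0.0
```

```bash
cat > ends.py <<'E'
from stage import *
def ends(v=True):
    f=optics.grab_frame("wrist"); P=cloud(f); s=bot.read_state()
    L=(P[...,:2]-g0)@G*1e3; Z=P[...,2]*1e3; tc=(s["position"][:2]-g0)@G*1e3
    for lo,hi in ((-52,-40),(-30,-18),(18,30),(40,52)):
        m=(f["z_map"]>0)&(L[...,1]>lo)&(L[...,1]<hi)&(Z>40)&(Z<54)&(L[...,0]>tc[0]+8)&(L[...,0]<tc[0]+50)
        q=np.c_[L[m],Z[m]]
        if len(q)>15:
            # circle of known r=12.5, zc=37.8 -> solve x
            from scipy.optimize import least_squares
            r=least_squares(lambda x:np.hypot(q[:,0]-x[0],q[:,2]-38.2)-12.5,[np.median(q[:,0])+3],loss="soft_l1",f_scale=1)
            print("y",lo,hi,"n",len(q),"xc %.1f"%r.x[0],"rms %.1f"%np.sqrt(np.mean(r.fun**2)),"ztop",np.percentile(q[:,2],95).round(1))
    print("clock",s["clock"],"TCP gauge",tc.round(1),(s["position"][2]*1e3).round(1),"yaw",s["orientation"][2].round(2),"F",(s["force"][:2]@G).round(2),s["force"][2].round(2))
    return f
if __name__=="__main__": ends()
E
python3 ends.py
```

```text
y -52 -40 n 141 xc -41.8 rms 0.4 ztop 50.7
y 40 52 n 185 xc -41.0 rms 0.5 ztop 50.8
clock 16.65 TCP gauge [-64.1  -0.1] 4.3 yaw 174.68 F [-0.21  0.32] 0.03
```

Emit:
{"name": "apply_moves", "arguments": {
  "plan": [1,-0.008,0,0,0,1,-0.016,0,0,0,1,-0.024,0,0,0,1,-0.032,0,0,0,1,-0.04,0,0,0,1,-0.048,0,0,0,1,-0.056,0,0,0,1,-0.064,0,0,0,1,-0.072,0,0,0,1,-0.08,0,0,0,1,-0.088,0,0,0,1,-0.096,0,0,0]
}}

```text
clock: 17.85
position: [0.5227, -0.0585, 0.0042]
orientation: [180.0, -0.0, 174.7]
force: [0.8, -0.6, 0.1]
grip_width: 0.0
grasp_force: 0.0
```

Emit:
{"name": "apply_moves", "arguments": {
  "plan": [1,-0.008,0,0,0,1,-0.016,0,0,0,1,-0.024,0,0,0,1,-0.032,0,0,0,1,-0.04,0,0,0,1,-0.048,0,0,0,1,-0.056,0,0,0,1,-0.064,0,0,0,1,-0.072,0,0,0,1,-0.08,0,0,0,1,-0.088,0,0,0,1,-0.096,0,0,0]
}}

```text
clock: 19.05
position: [0.5513, -0.0611, 0.0042]
orientation: [180.0, -0.0, 174.7]
force: [-0.8, 0.0, -0.2]
grip_width: -0.0
grasp_force: 0.7
```

```bash
python3 ends.py
```

```text
y -52 -40 n 146 xc 15.9 rms 0.5 ztop 50.8
y 40 52 n 158 xc 16.4 rms 0.4 ztop 51.1
clock 19.1 TCP gauge [-6.7 -0.1] 4.1 yaw 174.68 F [-1.11 -0.01] -0.07
```

Emit:
{"name": "apply_moves", "arguments": {
  "plan": [1,-0.004,0,0,0,1,-0.008,0,0,0,1,-0.012,0,0,0,1,-0.016,0,0,0,1,-0.02,0,0,0,1,-0.024,0,0,0,1,-0.028,0,0,0,1,-0.032,0,0,0,1,-0.036,0,0,0,1,-0.04,0,0,0,1,-0.044,0,0,0,1,-0.048,0,0,0]
}}

```text
clock: 20.3
position: [0.5658, -0.0625, 0.0043]
orientation: [180.0, 0.0, 174.7]
force: [-2.4, 0.3, -0.4]
grip_width: 0.0001
grasp_force: 0.9
```

```bash
python3 ends.py
```

```text
y -52 -40 n 124 xc 30.4 rms 0.4 ztop 50.6
y 40 52 n 120 xc 30.8 rms 0.4 ztop 50.8
clock 20.35 TCP gauge [ 7.9 -0.1] 4.4 yaw 174.68 F [0.06 0.01] -0.5
```

Emit:
{"name": "apply_moves", "arguments": {
  "plan": [1,-0.004,0,0,0,1,-0.008,0,0,0,1,-0.012,0,0,0,1,-0.016,0,0,0,1,-0.02,0,0,0,1,-0.023,0,0,0,1,-0.026,0,0,0]
}}

```text
clock: 21.05
position: [0.5735, -0.0632, 0.0042]
orientation: [180.0, 0.0, 174.7]
force: [0.2, 0.2, 0.2]
grip_width: -0.0001
grasp_force: 0.2
```

```bash
python3 ends.py
```

```text
y -52 -40 n 137 xc 38.0 rms 0.4 ztop 50.7
y 40 52 n 167 xc 38.7 rms 0.5 ztop 50.8
clock 21.1 TCP gauge [15.5 -0.1] 4.2 yaw 174.68 F [0.48 0.03] -0.06
```

Emit:
{"name": "apply_moves", "arguments": {
  "plan": [1,-0.003,0,0,0,1,-0.006,0,0,0,1,-0.009,0,0,0,1,-0.012,0,0,0,1,-0.015,0,0,0,1,-0.018,0,0,0]
}}

```text
clock: 21.7
position: [0.5788, -0.0637, 0.0042]
orientation: [180.0, 0.0, 174.7]
force: [0.2, -0.2, 1.1]
grip_width: 0.0001
grasp_force: 0.0
```

```bash
python3 ends.py
```

```text
y -52 -40 n 147 xc 43.4 rms 0.5 ztop 50.7
y 40 52 n 167 xc 43.9 rms 0.4 ztop 50.9
clock 21.75 TCP gauge [20.9 -0.1] 4.2 yaw 174.68 F [0.   0.33] -0.02
```

Emit:
{"name": "apply_moves", "arguments": {
  "plan": [1,-0.002,0,0,0,1,-0.004,0,0,0,1,-0.006,0,0,0,1,-0.008,0,0,0]
}}

```text
clock: 22.15
position: [0.5812, -0.0639, 0.0042]
orientation: [180.0, 0.0, 174.7]
force: [-0.7, 0.9, 0.1]
grip_width: 0.0001
grasp_force: 0.0
```

```bash
python3 ends.py
```

```text
y -52 -40 n 147 xc 45.9 rms 0.5 ztop 50.7
y 40 52 n 168 xc 46.3 rms 0.4 ztop 50.9
clock 22.2 TCP gauge [23.2 -0.1] 4.2 yaw 174.68 F [-1.12 -0.64] -0.42
```

Emit:
{"name": "apply_moves", "arguments": {
  "plan": [1,-0.001,0,0,0,1,-0.002,0,0,0]
}}

```text
clock: 22.4
position: [0.5817, -0.0639, 0.0042]
orientation: [180.0, 0.0, 174.7]
force: [-0.1, -0.4, -0.1]
grip_width: -0.0002
grasp_force: 0.0
```

Emit:
{"name": "apply_moves", "arguments": {
  "plan": [1,-0.0007,0,0,0,1,-0.0014,0,0,0]
}}

```text
clock: 22.6
position: [0.5821, -0.064, 0.0042]
orientation: [180.0, 0.0, 174.7]
force: [0.9, -0.6, 0.1]
grip_width: 0.0001
grasp_force: 0.0
```

Emit:
{"name": "apply_moves", "arguments": {
  "plan": [1,-0.0007,0,0,0,1,-0.0014,0,0,0]
}}

```text
clock: 22.8
position: [0.5825, -0.064, 0.0042]
orientation: [180.0, 0.0, 174.7]
force: [0.6, -0.5, -0.0]
grip_width: -0.0
grasp_force: 0.0
```

Emit:
{"name": "apply_moves", "arguments": {
  "plan": [1,-0.0007,0,0,0,1,-0.0014,0,0,0]
}}

```text
clock: 23.0
position: [0.583, -0.0641, 0.0042]
orientation: [180.0, 0.0, 174.7]
force: [0.4, -0.5, -0.1]
grip_width: 0.0001
grasp_force: 0.0
```

Emit:
{"name": "apply_moves", "arguments": {
  "plan": [1,-0.0007,0,0,0,1,-0.0014,0,0,0]
}}

```text
clock: 23.2
position: [0.5831, -0.0641, 0.0041]
orientation: [180.0, -0.0, 174.7]
force: [-3.0, 0.6, 1.5]
grip_width: 0.0001
grasp_force: 1.1
```

```bash
python3 ends.py
```

```text
y -52 -40 n 145 xc 47.8 rms 0.5 ztop 50.7
y 40 52 n 164 xc 48.2 rms 0.5 ztop 50.9
clock 23.25 TCP gauge [25.  -0.1] 4.1 yaw 174.68 F [-2.09  0.  ] 1.23
```

Emit:
{"name": "apply_moves", "arguments": {
  "plan": [1,-0.0004,0,0,0,1,-0.0004,0,0,0]
}}

```text
clock: 23.45
position: [0.5831, -0.0641, 0.0041]
orientation: [180.0, -0.1, 174.7]
force: [-3.2, 0.4, 0.8]
grip_width: -0.0002
grasp_force: 1.7
```

Emit:
{"name": "apply_moves", "arguments": {
  "plan": [1,-0.0004,0,0,0,1,-0.0004,0,0,0]
}}

```text
clock: 23.65
position: [0.5832, -0.0641, 0.004]
orientation: [180.0, -0.1, 174.7]
force: [-5.9, 0.8, 1.8]
grip_width: -0.0
grasp_force: 2.5
```

Emit:
{"name": "apply_moves", "arguments": {
  "plan": [1,0,0,0,0,1,0,0,0,0]
}}

```text
clock: 23.85
position: [0.5832, -0.0641, 0.0041]
orientation: [180.0, -0.1, 174.7]
force: [-5.4, 0.6, 1.6]
grip_width: 0.0001
grasp_force: 2.6
```

Emit:
{"name": "apply_moves", "arguments": {
  "plan": [1,0,0,0,0,1,0,0,0,0]
}}

```text
clock: 24.05
position: [0.5832, -0.0641, 0.004]
orientation: [180.0, -0.1, 174.7]
force: [-5.5, 0.4, 2.3]
grip_width: -0.0004
grasp_force: 2.6
```

Emit:
{"name": "apply_moves", "arguments": {
  "plan": [1,-0.0001,0,0,0,1,-0.0001,0,0,0,1,-0.0001,0,0,0,1,-0.0001,0,0,0,1,-0.0001,0,0,0,1,-0.0001,0,0,0]
}}

```text
clock: 24.65
position: [0.5832, -0.0641, 0.0041]
orientation: [180.0, -0.1, 174.7]
force: [-5.9, 0.4, 2.4]
grip_width: 0.0002
grasp_force: 2.7
```

Emit:
{"name": "apply_moves", "arguments": {
  "plan": [1,0,0,0,0,1,0,0,0,0,1,0,0,0,0,1,0,0,0,0,1,0,0,0,0,1,0,0,0,0,1,0,0,0,0,1,0,0,0,0]
}}

```text
clock: 25.45
position: [0.5832, -0.0641, 0.004]
orientation: [180.0, -0.1, 174.7]
force: [-5.8, 0.0, 1.4]
grip_width: 0.0001
grasp_force: 2.7
```

```bash
python3 ends.py; python3 ends.py
```

```text
y -52 -40 n 146 xc 47.8 rms 0.5 ztop 50.7
y 40 52 n 165 xc 48.3 rms 0.4 ztop 50.9
clock 25.5 TCP gauge [25.1 -0.1] 4.0 yaw 174.68 F [-4.98  0.02] 2.06
y -52 -40 n 146 xc 47.9 rms 0.5 ztop 50.7
y 40 52 n 167 xc 48.3 rms 0.4 ztop 50.9
clock 25.55 TCP gauge [25.2 -0.1] 4.0 yaw 174.68 F [-4.95  0.29] 2.38
```

Emit:
{"name": "apply_moves", "arguments": {
  "plan": [1,0.002,0,0,0,1,0.006,0,0,0,1,0.015,0,0,0,1,0.04,0,0,0,1,0.1,0,0,0,1,0.2,0,0,0,1,0.28,0,0,0,1,0.28,0,-0.1,0,1,0.28,0,-0.25,0,1,0.3,0,-0.4,0,1,0.3,0,-0.5,0,1,0.3,0,-0.5,0]
}}

```text
clock: 26.75
position: [0.4961, -0.0562, 0.1598]
orientation: [-180.0, 0.6, 174.7]
force: [0.4, 0.4, -0.4]
grip_width: 0.0001
grasp_force: 0.0
```

```bash
python3 - <<'E'
from stage import *
np.set_printoptions(precision=1,suppress=True,linewidth=180)
f,P,L=run("wrist"); t=optics.grab_frame("top")
X,Y,Z=L[...,0]*1e3,L[...,1]*1e3,P[...,2]*1e3; ok=f["z_map"]>0
for sd in (1,-1):
    print(sd,[(x,np.percentile(Z[b],95).round(0)) for x in range(5,95,5) if (b:=ok&(abs(X-x)<2.5)&(abs(Y-36*sd)<5)).sum()>3])
w=f["img"]; cv2.imwrite("pics/end.png",w[:,:,::-1])
# bystanders: compare top view with the first one
t0=np.load("top0.npz"); d=np.abs(t["img"].astype(int)-t0["img"]).max(-1)
for n,c in (("tape",(147,259)),("vdark",(179,187)),("vwhite",(186,155)),("dropper",(150,190))):
    print(n,d[c[1]-12:c[1]+12,c[0]-12:c[0]+12].mean())
s=bot.read_state(); print(s["clock"],s["position"],s["force"])
E
```

```text
wrist all 335 x [-107.2  -10.8   42.7] y [-49.8  52.5] top 45.06074715530502
wrist amber 23 x [35.8 37.1 38.5] y [-49.2 -44.8] top 44.22411051013948
1 [(5, np.float64(26.0)), (10, np.float64(64.0)), (15, np.float64(64.0)), (20, np.float64(62.0)), (25, np.float64(36.0)), (30, np.float64(32.0)), (35, np.float64(40.0))]
-1 [(5, np.float64(27.0)), (10, np.float64(65.0)), (15, np.float64(65.0)), (20, np.float64(48.0)), (25, np.float64(26.0)), (30, np.float64(26.0))]
tape 5.993055555555555
vdark 5.604166666666667
vwhite 5.928819444444445
dropper 4.553819444444445
26.85 [ 0.5 -0.1  0.2] [-0.7  0.5 -0.8]
```

View pics/end.png

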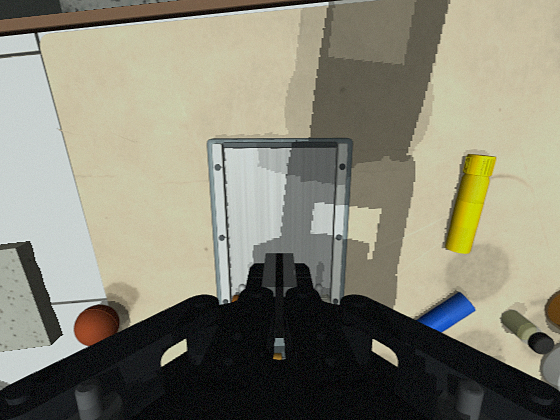

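The view shows an empty loading stage with the tube under the fork: amber glass is visible at about (237,298) and (280,352). The prong tips stand about 4.5 mm higher than when empty, which matches about 0.06 rad. The measured rear face puts the tube at home, and the bystanders are unchanged.

```bash
python3 -c "
from plant import bot
print(bot.hand_in())"
```

```text
the job is handed in; nothing more can be done
None
```

The tube is lying square against the back stop under the dropped fork, pressed home at about 5.5–6 N for over a second (highest reading 5.9 N), and the job is handed in at about 27 s with the tape roll, vials and dropper bottle undisturbed.

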